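# Pry the retaining clip off a drive axle

### The job

Take the hooked pick from the grey mat, put its hook down through the pull loop of the sprung retaining clip on the drive unit's axle, press the brass release bar below it gently down to its stop so that its two stop dogs sink out of the way, and holding it down pry the clip sideways out of its groove. Leave the clip lying on the unit's plate, clear of the axle, and lay the pick back on the mat. Touch the clip and the unit with nothing but the pick, never press hard, and leave everything else on the bench as it is.

Things in the scene. Friction and masses are not known exactly. Their poses are not given: they have to be found in the camera images.
- pick_handle (a point): Centre of the hooked pick's black rubber handle, 70 mm long (x), 16 wide (y), 24 high (z), lying flat on the grey mat. x points towards the hook, z up. A 5 mm steel shank leaves the handle's front 9 mm above its centre and runs 58 mm forward; there a flat-ended pin, 4 mm in diameter, turns straight down (-z) for 20 mm: the hook. The tool weighs 50 to 100 g.
- pick_tip (a point): Lowest point of the hook (centre of the pin's flat end), 93 mm ahead of the handle's centre and 11 mm below it, so 1 mm above the handle's underside. Axes as the handle's.
- scriber_handle (a point): Centre of the handle of the straight scriber, the same 70 x 16 x 24 mm handle with a short straight 37 mm point and no hook, lying on the same mat about 90 mm from the pick (handles centre to centre), either side. Not needed, leave it.
- mat: Grey flat mat fixed on the bench, 230 mm (x) by 210 mm (y), 3 mm thick; origin at the centre of its underside, z up.
- groove (a point): Point on the axis of the drive unit's fixed upright steel axle, 1.5 mm above the plate's top: where the clip's centre sits at the start. z up. The groove is a neck 14 mm in diameter and 4.5 mm high above the plate, under a 20 mm wide, 7.5 mm high head.
- unit: The drive unit, fixed: a square aluminium plate 128 x 128 mm, top 46 mm above the bench, on a grey base 150 x 150 mm, 12 mm thick; origin at the centre of the base's underside, under the axle, z up. A slot 18 mm wide runs in the plate along +x from 9.5 to 57.5 mm from the axle; in it lies the sprung brass release bar. More than 10 N from the pick on the unit (its bar included) harms it.
- clip_mid (a point): Centre of the dark steel retaining clip, half-way up its 3 mm thickness, on the axle's axis when seated; it lies flat on the plate, its loop over the slot. x is the way it comes off, out along the slot; z up. Two sprung jaws reach round the neck to -x. It spans x -10 to +21.5, y -14 to +14 mm. Pulled along +x it holds until the jaws spread at about 5 to 10 N; over 25 N bends it. Clear of the axle 19 mm out.
- loop (a point): Centre of the opening of the clip's pull loop, half-way up the clip, 14.2 mm along the clip's +x. The opening is 6.5 mm (x) by 9 mm (y), open below, closed at its outer end by a 4 mm wide bar that the hook pulls on. The release bar's top lies below the loop, all along the slot: 1 to 9 mm under the plate's top, different each time and not measured, so feel for it.
- dog_place (a point): Fixed point on the unit at plate-top level between the two brass stop dogs (each 3 mm square, 13 mm apart) that stand on the release bar 22 to 25 mm from the axle, 3.2 mm proud of the plate, and block the clip's loop; the hook passes between them. The bar sinks on a soft spring from 1.6 N; after 3.2 mm, at 3.7 N, the dogs are level with the plate; after 3.7 mm, at 4 N, it stops; let go, it springs up. z up.
- clear_bottle: Clear bottle, 90 mm in diameter, 240 mm high, origin at its foot. Leave alone.
- green_bottle: Green bottle, 90 mm in diameter, 240 mm high, origin at its foot. Leave alone.
- tissues: Box of tissues 120 x 220 x 85 mm, origin at the centre of its underside. Leave alone.
- laptop: Closed laptop 220 x 320 x 18 mm, origin at the centre of its underside. Leave alone.
- headphones: Headphones lying flat, about 230 mm across, 24 mm high, origin between the ear cups on the bench. Leave alone.
- brass_mass: Brass ring mass, 56 mm in diameter, 16 mm high, origin at the centre of its underside. Leave alone.
There are look-alikes about, which are no part of the job. What is shaped like the part that bears pick_handle but brown or green is not meant.

How it is judged:
On the way, in this order (a step that is already met when the one before it is completed fails the run):
1. the hooked pick is taken up from the mat (z of pick_handle in the frame of mat above 0.035 m), for 0.1 s.
2. the hook is down through the clip's pull loop while the clip is still seated on the axle (horizontal distance between pick_tip and loop below 0.0065 m and z of pick_tip in the frame of loop below -0.004 m and horizontal distance between clip_mid and groove below 0.004 m), for 0.1 s.
3. the clip is drawn off the axle with the hook in its loop (horizontal distance between clip_mid and groove above 0.013 m and horizontal distance between pick_tip and loop below 0.008 m), for 0.05 s.
At the end, for the whole second after the job is handed in: The clip lies on the unit's plate (height within about 5 mm of its seat's, tilt under 0.3 rad) with its centre 19 to 60 mm from the axle's axis; the pick lies on the mat (handle's centre over the mat and 9 to 21 mm above the mat's underside); both at rest (horizontal distance between clip_mid and groove between 0.019 and 0.06 m and z of clip_mid in the frame of groove between -0.004 and 0.006 m and angle between clip_mid's own z axis and vertical below 0.3 rad and z of pick_handle in the frame of mat between 0.009 and 0.021 m and x of pick_handle in the frame of mat between -0.115 and 0.115 m and y of pick_handle in the frame of mat between -0.105 and 0.105 m and linear speed of each of pick, clip below 0.02 m/s); the robot touches nothing.
It fails at once if the pick presses on the unit (axle, plate or release bar) with more than 10 N (contact force between pick and unit above 10 N).
It fails at once if the pick bears on the clip with more than 25 N (contact force between pick and clip above 25 N).
It fails at once if the robot itself touches the clip or the unit (contact force between any of the arm, the fingers and clip above 0.5 N or contact force between any of the arm, the fingers and unit above 0.5 N).
It fails at once if the straight scriber is moved more than 30 mm (distance of scriber_handle from where it was at the start of the episode above 0.03 m).
It fails at once if something else on the bench is moved more than 30 mm (distance of any of clear_bottle, green_bottle, tissues, laptop, headphones, brass_mass from where it was at the start of the episode above 0.03 m).
It also fails if it takes over 58 s, if anything falls off the work surface, if the arm or the gripper's body presses on something with over 40 N, if the wrist force passes 120 N, or if a joint passes its speed limit or range.

### The arm

A 7-joint arm with a two-finger parallel gripper is mounted at the origin on the work surface. World frame = base frame: x ahead of the robot, y to its left, z up, the work surface at z = 0. Lengths are in m, angles in rad, forces in N, time in s.
With the tool pointing down it reaches from about 0.4 to 0.85 m from the base axis. Payload 6.9 kg.
Tool frame: the origin (TCP) lies at the very end of the fingers, on their centre line; the grasp point (between the pads) lies 19 mm behind it (pinch_z is the distance from the TCP to the grasp point, in m); z points along the fingers, y is the line along which they close (so a half turn about z gives the same grasp; the last joint's range is limited). The gripper opens to 85 mm and grips with 20 to 120 N. Pads are 22 mm wide; open, the fingers measure 114 mm over their backs; the gripper's body (76 mm by 85 mm) begins 54 mm behind the grasp point. The pads swing forward as they close: fully open they stand 13 mm farther back than shut.
Start: joints at [-1.188, 0.507, -0.238, 1.5, 0.126, 1.149, -0.155], TCP at [0.171, 0.601, 0.231] pointing down, gripper open.
Joint ranges: [-3.08, 3.08], [-0.24, 2.05], [-1.43, 1.35], [0, 2.5], [-1.52, 4.66], [0.17, 1.96], [-2.89, 2.89]. Speed limits (rad/s): [2.39, 2.39, 3.14, 3.14, 3.14, 3.14, 3.14].

### API

Orientations are given as [roll, pitch, yaw] about the fixed x, y, z axes, in that order (R = Rz(yaw) Ry(pitch) Rx(roll)).
In Python, from workcell import * gives the robot as it stands.
- The arm moves only by the tool arm_command, never from a script. Its argument "deltas" is a list of rows, each an object of numbers: "dx", "dy", "dz": the shift along the world's x, y, z in mm; "wx", "wy", "wz": the turn, a rotation vector about the world's x, y, z in rad; "grip": the closure, from -1 (fully open) to 1 (shut). A call has 1 to 20 rows; each row is the pose to reach, as a shift and turn from the pose commanded when the call began; what a row does not reach only later rows make up. A row lasts 1/10 s, in which the tool goes at most 50 mm and 8.59 degrees, less where a joint would pass 70% of its speed; a pose out of reach is approached as far as the arm can. A call with a gripper value outside its range is refused whole. The fingers move at their own pace and stop on an object; "newtons" is the grip in N (left out, the last holds). Time passes only in rows, so rows that repeat a pose let the fingers close. It gives the time, the measured TCP pose, the force, the opening and the grip force at its end, in the units of the state.
- get_state(): the state, without advancing time (a new reading comes with each control period).
- get_image(name): name is "scene" or "top" or "wrist"; returns (picture, depth): 480x640x3 uint8, red, green, blue; 480x640 float32, m along the optical axis (not along the pixel's ray), 0 where there is no reading.
- camera_model(name): a dict with "fx", "fy", "cx", "cy" (pixels), "T" (4x4, takes a point from camera to world coordinates). Camera axes: x right, y up, looking along -z (the intrinsics and any distortion apply to the point x, -y, -z); pixel columns grow to the right and rows downward; lengths in m; the calibration is good to about 2 mm. A picture is of the moment at which its call begins: read the wrist's pose just before it. camera_model takes no time and is no camera call; for the wrist camera it gives the pose at the moment of the call.
- finish_job(): hands the job in; it is judged then, once.
The state is a dict: "t": time; "joint_pos": joint angles; "qvel": joint speeds; "joint_efforts": joint torques, N m; "eef_pos": TCP position; "tcp_rot": TCP orientation; "contact_force": force on the tool from outside, world axes, zero at the start; "ft_torque": the same for the moment, N m; "width": finger opening in m; "finger_force": force on a finger pad.
Only numpy, scipy, OpenCV 4.12 (cv2) and the standard library are available. Lean on these libraries where they do the work, as an engineer would, in place of code of your own. Each camera call takes 0.05 s, during which the arm holds its last target. There are 200 camera calls.

## Working session

There is one attempt and no reset: what is moved stays moved. The work goes in short steps, Python scripts to look and compute and a tool call to move; the robot and the scene stay as the last step left them, time stands still between calls to the robot, and variables do not carry over. Pictures are saved under pics/ and viewed, at most 10 in all, crops included, and the job is handed in when it is done.

Besides the shell and the picture viewer there is one more tool, called after "Request:" by a JSON object that holds its "name" and its "arguments". arm_command: Moves the arm, as the interface text tells. Its arguments: {"type":"object","properties":{"deltas":{"type":"array","items":{"type":"object","properties":{"dx":{"type":"number"},"dy":{"type":"number"},"dz":{"type":"number"},"wx":{"type":"number"},"wy":{"type":"number"},"wz":{"type":"number"},"grip":{"type":"number"}}}},"newtons":{"type":"number"}},"required":["deltas"]}

```bash
mkdir -p pics; ls; python3 - <<'E'
from workcell import *
import cv2,numpy as np
s=get_state();print({k:np.round(v,3) for k,v in s.items()})
ims=[]
for n in("top","scene"):
    p,d=get_image(n);m=camera_model(n);np.savez(f"{n}0.npz",p=p,d=d,**m)
    print(n,{k:np.round(v,3) for k,v in m.items()})
    cv2.imwrite(f"pics/{n}0.png",p[...,::-1])
E
```

```text
pics
{'t': np.float64(0.0), 'joint_pos': array([-1.188,  0.508, -0.237,  1.501,  0.126,  1.149, -0.155]), 'qvel': array([-0.001, -0.002,  0.   ,  0.001,  0.001, -0.001,  0.   ]), 'joint_efforts': array([-0.0000e+00, -6.2059e+01, -2.1870e+00, -2.4965e+01,  1.3000e-02,
        1.2000e-02, -0.0000e+00]), 'eef_pos': array([0.171, 0.601, 0.23 ]), 'tcp_rot': array([-3.14 ,  0.   ,  2.864]), 'contact_force': array([-0.187,  0.839, -0.717]), 'ft_torque': array([0.028, 0.055, 0.012]), 'finger_force': np.float64(0.0), 'width': np.float64(0.086)}
top {'fx': np.float64(552.738), 'fy': np.float64(552.738), 'cx': np.float64(314.656), 'cy': np.float64(243.641), 'T': array([[-0.007,  0.985, -0.175,  0.312],
       [-1.   , -0.005,  0.007,  0.065],
       [ 0.006,  0.175,  0.985,  1.387],
       [ 0.   ,  0.   ,  0.   ,  1.   ]])}
scene {'fx': np.float64(557.376), 'fy': np.float64(557.376), 'cx': np.float64(326.677), 'cy': np.float64(226.129), 'T': array([[-0.533, -0.594,  0.603,  1.344],
       [ 0.846, -0.362,  0.392,  0.595],
       [-0.015,  0.719,  0.695,  0.972],
       [ 0.   ,  0.   ,  0.   ,  1.   ]])}
```

View pics/top0.png

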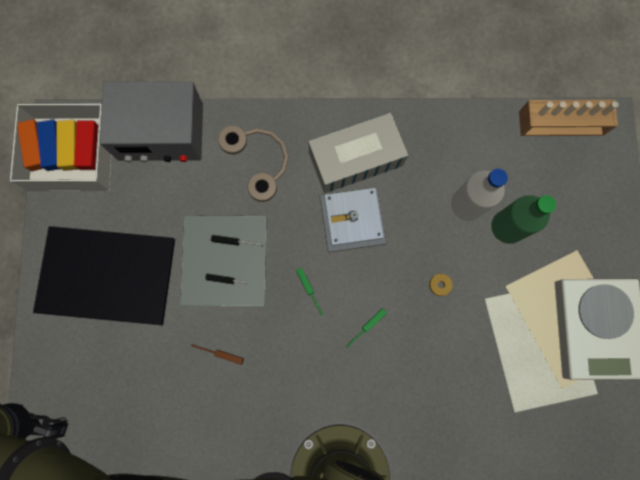

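View pics/scene0.png

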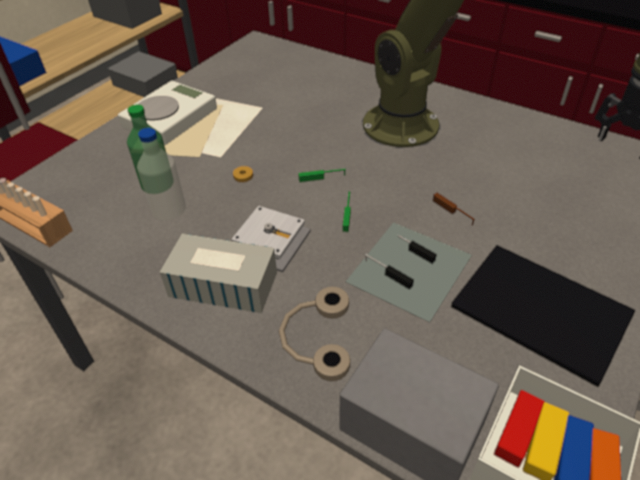

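The top view shows the hooked pick at about (225,240), with its long shank ending at (262,245). The scriber is at (220,279) and the unit at (353,216), with its slot pointing to image left (+y). I'll measure these next.

```bash
cat > h.py <<'E'
import numpy as np,cv2
def ray(m,uv,z):
    """pixel -> world point on plane z"""
    T=m["T"];d=T[:3,:3]@np.array([(uv[0]-m["cx"])/m["fx"],-(uv[1]-m["cy"])/m["fy"],-1.])
    o=T[:3,3];return o+d*(z-o[2])/d[2]
def proj(m,P):
    c=np.linalg.inv(m["T"])@np.append(P,1.);return np.array([m["cx"]-m["fx"]*c[0]/c[2],m["cy"]+m["fy"]*c[1]/c[2]])
E
python3 - <<'E'
from h import *
f=np.load("top0.npz");p=f["p"]
def blobs(mask,roi,z,mn=20):
    x0,y0,x1,y1=roi;k=np.zeros(mask.shape,np.uint8);k[y0:y1,x0:x1]=mask[y0:y1,x0:x1]
    for c in cv2.findContours(k,cv2.RETR_EXTERNAL,cv2.CHAIN_APPROX_NONE)[0]:
        if cv2.contourArea(c)<mn: continue
        b=cv2.boxPoints(cv2.minAreaRect(c));q=np.array([ray(f,u,z)[:2] for u in b])
        print("px",b.mean(0).round(1),"ctr",q.mean(0).round(4),"corners",q.round(4).tolist())
g=p.max(2)
print("black");blobs(g<60,(185,220,265,305),.027)
print("mat");blobs((cv2.cvtColor(p,cv2.COLOR_RGB2HSV)[...,2]>115),(175,205,275,315),.003,2000)
print("unit plate");blobs(g>140,(310,180,400,260),.046,1000)
h=cv2.cvtColor(p,cv2.COLOR_RGB2HSV)
print("brass");blobs((h[...,1]>110)&(h[...,0]>10)&(h[...,0]<30),(320,185,390,250),.042,5)
d=f["d"];print(d[240,225],d[216,340],d[230,370],p[260,200],p[230,370])
o=np.hstack([cv2.resize(p[225:295,180:275],None,fx=4,fy=4),cv2.resize(p[180:250,312:392],None,fx=4,fy=4)])
cv2.imwrite("pics/c1.png",o[...,::-1])
E
```

```text
black
px [219.6 278.5] ctr [0.4673 0.2903] corners [[0.4648, 0.3253], [0.48, 0.3235], [0.4698, 0.2552], [0.4546, 0.2571]]
px [224.6 239.8] ctr [0.5644 0.28  ] corners [[0.5609, 0.3153], [0.5778, 0.3135], [0.5679, 0.2447], [0.551, 0.2466]]
mat
px [227.2 260.3] ctr [0.5179 0.276 ] corners [[0.4059, 0.369], [0.635, 0.3718], [0.6299, 0.1803], [0.4009, 0.1829]]
unit plate
px [353.8 215.9] ctr [ 0.6201 -0.0427] corners [[0.6742, 0.0295], [0.6926, -0.0997], [0.5658, -0.114], [0.5481, 0.0133]]
brass
px [338.4 218. ] ctr [ 0.6153 -0.0047] corners [[0.6193, 0.0126], [0.6239, -0.0203], [0.6114, -0.0219], [0.6068, 0.011]]
1.377273 1.3822516 1.366429 [107 114 108] [161 170 179]
```

View pics/c1.png

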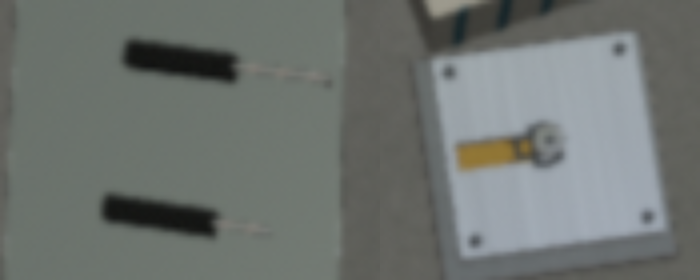

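The crop confirms the upper tool is the hooked pick, with its hook at the right end. On the unit, the clip sits by the axle and the brass bar runs left from it. I'll hover over the pick.

Request:
{"name": "arm_command", "arguments": {"deltas": [{"dx": 392,"dy": -333,"dz": -70,"wz": -1.437},{"dx": 392,"dy": -333,"dz": -70,"wz": -1.437},{"dx": 392,"dy": -333,"dz": -70,"wz": -1.437},{"dx": 392,"dy": -333,"dz": -70,"wz": -1.437},{"dx": 392,"dy": -333,"dz": -70,"wz": -1.437},{"dx": 392,"dy": -333,"dz": -70,"wz": -1.437},{"dx": 392,"dy": -333,"dz": -70,"wz": -1.437},{"dx": 392,"dy": -333,"dz": -70,"wz": -1.437},{"dx": 392,"dy": -333,"dz": -70,"wz": -1.437},{"dx": 392,"dy": -333,"dz": -70,"wz": -1.437},{"dx": 392,"dy": -333,"dz": -70,"wz": -1.437},{"dx": 392,"dy": -333,"dz": -70,"wz": -1.437},{"dx": 392,"dy": -333,"dz": -70,"wz": -1.437},{"dx": 392,"dy": -333,"dz": -70,"wz": -1.437}]}}

```text
validation failed for argument at $.de...
```

```bash
python3 - <<'E'
from workcell import *
from h import *
s=get_state();print(s["t"],s["eef_pos"],s["tcp_rot"],s["joint_pos"].round(2),s["contact_force"])
m=camera_model("wrist");p,d=get_image("wrist");np.savez("w1.npz",p=p,d=d,**m);cv2.imwrite("pics/w1.png",p[...,::-1])
print(m["T"].round(3),m["fx"],m["cx"],m["cy"])
k=(p.max(2)<60).astype(np.uint8)
for c in cv2.findContours(k,cv2.RETR_EXTERNAL,cv2.CHAIN_APPROX_NONE)[0]:
    if cv2.contourArea(c)<500: continue
    b=cv2.boxPoints(cv2.minAreaRect(c));q=np.array([ray(m,u,.027)[:2] for u in b]);print(b.mean(0),q.mean(0).round(4),q.round(4).tolist())
E
```

```text
0.1 [0.17135867 0.60057724 0.23051827] [-3.13996174e+00  3.16006036e-05  2.86378752e+00] [-1.19  0.51 -0.24  1.5   0.13  1.15 -0.15] [-0.1397138   0.65501454 -0.09056161]
[[ 0.275 -0.91  -0.311  0.092]
 [ 0.961  0.26   0.089  0.624]
 [-0.    -0.324  0.946  0.374]
 [ 0.     0.     0.     1.   ]] 379.0729320352922 321.5436108809976 239.9705859907246
[ 65.1663  363.50793] [0.2664 0.284 ] [[0.262, 0.2434], [0.2459, 0.2535], [0.2706, 0.3241], [0.287, 0.315]]
[319.5 397. ] [0.3951 0.5349] [[0.1937, 0.248], [0.3761, 0.8854], [0.6135, 0.882], [0.3969, 0.1243]]
```

View pics/w1.png

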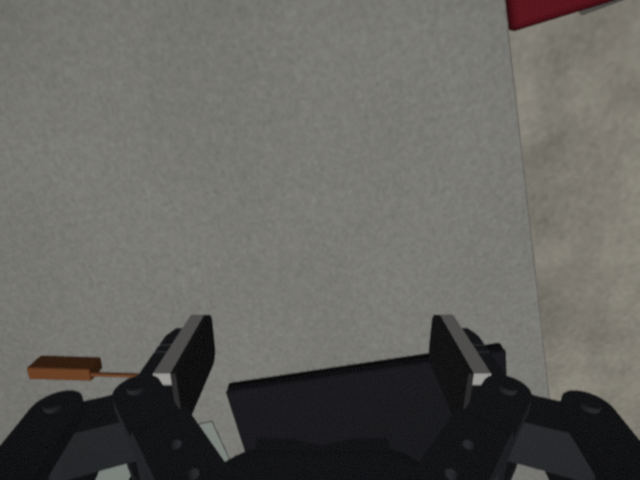

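The call was refused and nothing moved. The wrist camera sits about 82 mm along tool +x. I'll retry with every field filled in, putting the camera straight over the pick handle.

Request:
{"name": "arm_command", "arguments": {"deltas": [{"dx": 38,"dy": -40,"dz": -13,"wx": 0,"wy": 0,"wz": -0.14,"grip": -1},{"dx": 76,"dy": -80,"dz": -26,"wx": 0,"wy": 0,"wz": -0.28,"grip": -1},{"dx": 114,"dy": -120,"dz": -39,"wx": 0,"wy": 0,"wz": -0.42,"grip": -1},{"dx": 146,"dy": -154,"dz": -50,"wx": 0,"wy": 0,"wz": -0.56,"grip": -1},{"dx": 178,"dy": -188,"dz": -61,"wx": 0,"wy": 0,"wz": -0.7,"grip": -1},{"dx": 210,"dy": -222,"dz": -72,"wx": 0,"wy": 0,"wz": -0.84,"grip": -1},{"dx": 242,"dy": -256,"dz": -83,"wx": 0,"wy": 0,"wz": -0.98,"grip": -1},{"dx": 274,"dy": -290,"dz": -94,"wx": 0,"wy": 0,"wz": -1.12,"grip": -1},{"dx": 306,"dy": -324,"dz": -105,"wx": 0,"wy": 0,"wz": -1.26,"grip": -1},{"dx": 338,"dy": -358,"dz": -116,"wx": 0,"wy": 0,"wz": -1.4,"grip": -1},{"dx": 370,"dy": -390,"dz": -127,"wx": 0,"wy": 0,"wz": -1.437,"grip": -1},{"dx": 382,"dy": -402,"dz": -131,"wx": 0,"wy": 0,"wz": -1.437,"grip": -1},{"dx": 382,"dy": -402,"dz": -131,"wx": 0,"wy": 0,"wz": -1.437,"grip": -1},{"dx": 382,"dy": -402,"dz": -131,"wx": 0,"wy": 0,"wz": -1.437,"grip": -1},{"dx": 382,"dy": -402,"dz": -131,"wx": 0,"wy": 0,"wz": -1.437,"grip": -1}], "newtons": 60}}

```text
t: 1.65
eef_pos: [0.5524, 0.2007, 0.1003]
tcp_rot: [-3.141, -0.001, 1.429]
contact_force: [0.8, 0.3, 0.3]
width: 0.085
finger_force: 0.0
```

```bash
cat > look.py <<'E'
from workcell import *
from h import *
import sys
def look(n):
    s=get_state();m=camera_model("wrist");p,d=get_image("wrist")
    np.savez(n+".npz",p=p,d=d,eef=s["eef_pos"],rot=s["tcp_rot"],**m);cv2.imwrite(f"pics/{n}.png",p[...,::-1])
    print(round(s["t"],2),s["eef_pos"].round(4),s["tcp_rot"].round(3),s["joint_pos"].round(2),s["contact_force"].round(2))
    return s,m,p
E
python3 - <<'E'
from look import *
s,m,p=look("w2")
k=(p.max(2)<60).astype(np.uint8);k[330:]=0
for c in cv2.findContours(k,cv2.RETR_EXTERNAL,cv2.CHAIN_APPROX_NONE)[0]:
    if cv2.contourArea(c)<500: continue
    b=cv2.boxPoints(cv2.minAreaRect(c));q=np.array([ray(m,u,.027)[:2] for u in b]);print(b.round(0).tolist(),q.mean(0).round(4),q.round(4).tolist())
E
```

```text
1.65 [0.5524 0.2007 0.1003] [-3.141e+00 -1.000e-03  1.429e+00] [-0.49  0.58  0.17  1.77 -0.13  0.79 -0.41] [0.78 0.33 0.28]
[[532.0, 240.0], [576.0, 196.0], [612.0, 232.0], [568.0, 276.0]] [0.7043 0.1915] [[0.6806, 0.1927], [0.705, 0.2165], [0.7279, 0.1911], [0.7037, 0.1655]]
[[122.0, 49.0], [165.0, 43.0], [184.0, 179.0], [141.0, 185.0]] [0.4744 0.2934] [[0.4679, 0.3282], [0.4905, 0.3278], [0.4822, 0.2587], [0.457, 0.2588]]
[[312.0, 177.0], [312.0, 43.0], [340.0, 43.0], [340.0, 177.0]] [0.5676 0.2821] [[0.5549, 0.2492], [0.5653, 0.3172], [0.5795, 0.3152], [0.5708, 0.2469]]
```

View pics/w2.png

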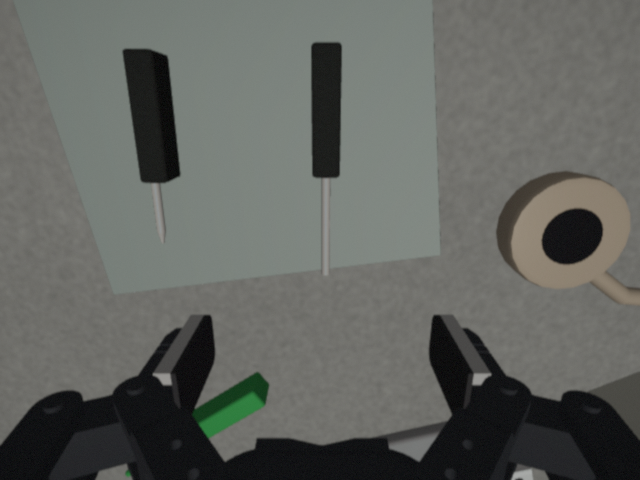

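w2 shows the pick handle upright at (326,110) with the shank end at (325,275), and the scriber on the left at (152,115). Next I'll look at the clip from the same relative height.

Request:
{"name": "arm_command", "arguments": {"deltas": [{"dx": 11,"dy": -44,"dz": 21,"wx": 0,"wy": 0,"wz": 0.04,"grip": -1},{"dx": 22,"dy": -88,"dz": 21,"wx": 0,"wy": 0,"wz": 0.08,"grip": -1},{"dx": 33,"dy": -132,"dz": 21,"wx": 0,"wy": 0,"wz": 0.12,"grip": -1},{"dx": 44,"dy": -176,"dz": 21,"wx": 0,"wy": 0,"wz": 0.16,"grip": -1},{"dx": 55,"dy": -220,"dz": 21,"wx": 0,"wy": 0,"wz": 0.2,"grip": -1},{"dx": 66,"dy": -264,"dz": 21,"wx": 0,"wy": 0,"wz": 0.24,"grip": -1},{"dx": 77,"dy": -300,"dz": 21,"wx": 0,"wy": 0,"wz": 0.283,"grip": -1},{"dx": 80,"dy": -309,"dz": 21,"wx": 0,"wy": 0,"wz": 0.283,"grip": -1},{"dx": 80,"dy": -309,"dz": 21,"wx": 0,"wy": 0,"wz": 0.283,"grip": -1},{"dx": 80,"dy": -309,"dz": 21,"wx": 0,"wy": 0,"wz": 0.283,"grip": -1}]}}

```text
t: 2.7
eef_pos: [0.6333, -0.1072, 0.1213]
tcp_rot: [-3.141, -0.002, 1.712]
contact_force: [0.2, 0.1, -0.3]
width: 0.0851
finger_force: 0.0
```

```bash
python3 - <<'E'
from look import *
s,m,p=look("w3")
cv2.imwrite("pics/w3c.png",cv2.resize(p[0:300,220:440],None,fx=2,fy=2,interpolation=cv2.INTER_CUBIC)[...,::-1])
w=np.load("w2.npz")
print("shank end",ray(w,(325,275),.024))
k=(p.min(2)>140).astype(np.uint8);k[330:]=0
for c in cv2.findContours(k,cv2.RETR_EXTERNAL,cv2.CHAIN_APPROX_NONE)[0]:
    if cv2.contourArea(c)<500: continue
    b=cv2.boxPoints(cv2.minAreaRect(c));q=np.array([ray(m,u,.046)[:2] for u in b]);print(b.round(0).tolist(),q.mean(0).round(4),q.round(4).tolist())
h=cv2.cvtColor(p,cv2.COLOR_RGB2HSV);k=((h[...,1]>110)&(h[...,0]>10)&(h[...,0]<30)).astype(np.uint8);k[330:]=0
for c in cv2.findContours(k,cv2.RETR_EXTERNAL,cv2.CHAIN_APPROX_NONE)[0]:
    if cv2.contourArea(c)<15: continue
    b=cv2.boxPoints(cv2.minAreaRect(c));q=np.array([ray(m,u,.046)[:2] for u in b]);print("brass",b.round(0).tolist(),q.mean(0).round(4),q.round(4).tolist())
E
```

```text
2.7 [ 0.6333 -0.1072  0.1213] [-3.141e+00 -2.000e-03  1.712e+00] [ 0.09  0.63  0.07  1.6  -0.06  0.92  0.32] [ 0.23  0.13 -0.33]
shank end [0.55358027 0.18634004 0.024     ]
[[592.0, 104.0], [639.0, 104.0], [639.0, 324.0], [592.0, 324.0]] [ 0.8069 -0.0634] [[0.7679, 0.0], [0.7932, 0.0036], [0.8486, -0.1265], [0.8179, -0.1308]]
[[188.0, 11.0], [440.0, 11.0], [440.0, 249.0], [188.0, 249.0]] [ 0.6209 -0.0407] [[0.5493, 0.0139], [0.6755, 0.0317], [0.7061, -0.0934], [0.5528, -0.115]]
brass [[306.0, 109.0], [321.0, 109.0], [321.0, 120.0], [306.0, 120.0]] [ 0.6187 -0.0265] [[0.6143, -0.0242], [0.6224, -0.0231], [0.6232, -0.0287], [0.615, -0.0299]]
brass [[299.0, 30.0], [329.0, 30.0], [329.0, 101.0], [299.0, 101.0]] [ 0.6158 -0.0026] [[0.6059, 0.0133], [0.6211, 0.0154], [0.6261, -0.0184], [0.61, -0.0207]]
```

View pics/w3c.png

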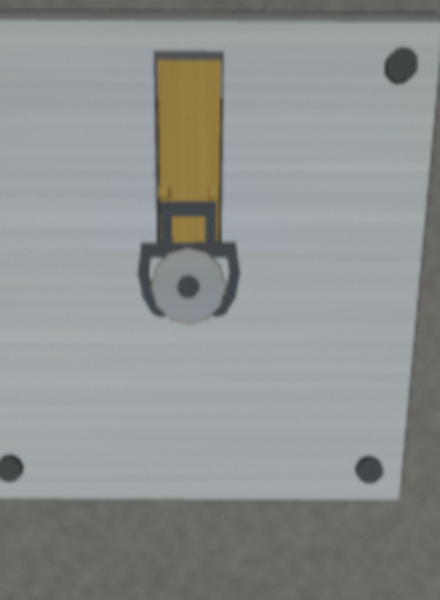

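The crop shows the loop opening at about (188,229), which is (313.5,114.5) in the full image. The axle head is at crop (188,286), and the slot is exactly vertical in the image. So the loop is at about (0.6187, −0.0265), in wrist-camera terms. Now I'll go and grasp the pick.

Request:
{"name": "arm_command", "arguments": {"deltas": [{"dx": -8,"dy": 45,"dz": 0,"wx": 0,"wy": 0,"wz": -0.04,"grip": -1},{"dx": -16,"dy": 90,"dz": 0,"wx": 0,"wy": 0,"wz": -0.08,"grip": -1},{"dx": -24,"dy": 135,"dz": 0,"wx": 0,"wy": 0,"wz": -0.12,"grip": -1},{"dx": -32,"dy": 180,"dz": 0,"wx": 0,"wy": 0,"wz": -0.16,"grip": -1},{"dx": -40,"dy": 225,"dz": 0,"wx": 0,"wy": 0,"wz": -0.2,"grip": -1},{"dx": -48,"dy": 270,"dz": 0,"wx": 0,"wy": 0,"wz": -0.24,"grip": -1},{"dx": -56,"dy": 315,"dz": -10,"wx": 0,"wy": 0,"wz": -0.28,"grip": -1},{"dx": -64,"dy": 350,"dz": -20,"wx": 0,"wy": 0,"wz": -0.28,"grip": -1},{"dx": -69,"dy": 376,"dz": -40,"wx": 0,"wy": 0,"wz": -0.28,"grip": -1},{"dx": -69,"dy": 376,"dz": -60,"wx": 0,"wy": 0,"wz": -0.28,"grip": -1},{"dx": -69,"dy": 376,"dz": -80,"wx": 0,"wy": 0,"wz": -0.28,"grip": -1},{"dx": -69,"dy": 376,"dz": -95,"wx": 0,"wy": 0,"wz": -0.28,"grip": -1},{"dx": -69,"dy": 376,"dz": -105,"wx": 0,"wy": 0,"wz": -0.28,"grip": -1},{"dx": -69,"dy": 376,"dz": -110,"wx": 0,"wy": 0,"wz": -0.28,"grip": -1},{"dx": -69,"dy": 376,"dz": -114,"wx": 0,"wy": 0,"wz": -0.28,"grip": -1},{"dx": -69,"dy": 376,"dz": -115,"wx": 0,"wy": 0,"wz": -0.28,"grip": -1},{"dx": -69,"dy": 376,"dz": -115,"wx": 0,"wy": 0,"wz": -0.28,"grip": -1}]}}

```text
t: 4.45
eef_pos: [0.5646, 0.2662, 0.0067]
tcp_rot: [3.141, -0.0, 1.43]
contact_force: [0.1, 0.5, 0.2]
width: 0.0851
finger_force: 0.0
```

Request:
{"name": "arm_command", "arguments": {"deltas": [{"dx": 0,"dy": 0,"dz": 0,"wx": 0,"wy": 0,"wz": 0,"grip": 0.3},{"dx": 0,"dy": 0,"dz": 0,"wx": 0,"wy": 0,"wz": 0,"grip": 0.6},{"dx": 0,"dy": 0,"dz": 0,"wx": 0,"wy": 0,"wz": 0,"grip": 1},{"dx": 0,"dy": 0,"dz": 0,"wx": 0,"wy": 0,"wz": 0,"grip": 1},{"dx": 0,"dy": 0,"dz": 0,"wx": 0,"wy": 0,"wz": 0,"grip": 1},{"dx": 0,"dy": 0,"dz": 0,"wx": 0,"wy": 0,"wz": 0,"grip": 1},{"dx": 0,"dy": 0,"dz": 0,"wx": 0,"wy": 0,"wz": 0,"grip": 1},{"dx": 0,"dy": 0,"dz": 0,"wx": 0,"wy": 0,"wz": 0,"grip": 1},{"dx": 0,"dy": 0,"dz": 0,"wx": 0,"wy": 0,"wz": 0,"grip": 1},{"dx": 0,"dy": 0,"dz": 0,"wx": 0,"wy": 0,"wz": 0,"grip": 1}], "newtons": 100}}

```text
t: 5.45
eef_pos: [0.5643, 0.2661, 0.0067]
tcp_rot: [-3.142, -0.0, 1.43]
contact_force: [-1.4, -0.7, 5.6]
width: 0.0138
finger_force: 98.7
```

Request:
{"name": "arm_command", "arguments": {"deltas": [{"dx": 0,"dy": 0,"dz": 5,"wx": 0,"wy": 0,"wz": 0,"grip": 1},{"dx": 0,"dy": 0,"dz": 20,"wx": 0,"wy": 0,"wz": 0,"grip": 1},{"dx": 0,"dy": 0,"dz": 50,"wx": 0,"wy": 0,"wz": 0,"grip": 1},{"dx": 0,"dy": 0,"dz": 80,"wx": 0,"wy": 0,"wz": 0,"grip": 1},{"dx": 0,"dy": 0,"dz": 100,"wx": 0,"wy": 0,"wz": 0,"grip": 1},{"dx": 0,"dy": 0,"dz": 100,"wx": 0,"wy": 0,"wz": 0,"grip": 1},{"dx": 0,"dy": 0,"dz": 100,"wx": 0,"wy": 0,"wz": 0,"grip": 1}]}}

```text
t: 6.15
eef_pos: [0.5645, 0.2661, 0.1069]
tcp_rot: [3.141, -0.001, 1.43]
contact_force: [-0.4, 1.1, -1.4]
width: 0.0135
finger_force: 98.1
```

```bash
python3 - <<'E'
from look import *
s,m,p=look("w4")
pt,d=get_image("top");np.savez("top4.npz",p=pt,d=d,**camera_model("top"))
a=cv2.resize(p[200:480,160:480],None,fx=2,fy=2);b=cv2.resize(pt[180:300,200:400],None,fx=2,fy=2)
cv2.imwrite("pics/c4.png",a[...,::-1])
E
```

```text
6.15 [0.5645 0.2661 0.1069] [ 3.141e+00 -1.000e-03  1.430e+00] [-0.58  0.62  0.17  1.67 -0.13  0.86 -0.5 ] [-0.38  1.11 -1.35]
```

View pics/c4.png

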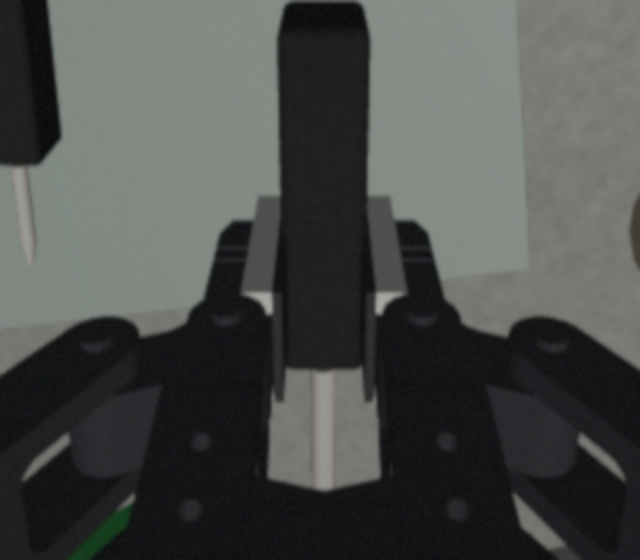

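The crop shows the pick held straight: top face from crop (324,38) to (323,368), with the shank centred at x≈323. Now I'll work out the tip relative to the tool, and the TCP target for the loop.

```bash
python3 - <<'E'
from h import *
R=lambda a:np.array([[np.cos(a),-np.sin(a)],[np.sin(a),np.cos(a)]])
w=np.load("w4.npz");e=w["eef"][:2];ps=w["rot"][2]
tf=lambda m,uv,z:R(m["rot"][2]).T@(ray(m,uv,z)[:2]-m["eef"][:2])
pt=lambda c:(160+c[0]/2,200+c[1]/2)
for z in(.1252,.1272,.1292):
    a=tf(w,pt((324,38)),z);b=tf(w,pt((323,368)),z);print(z,"rear",a.round(4),"front",b.round(4),"len",np.linalg.norm(a-b).round(4),"width rear",np.ptp([tf(w,pt((x,38)),z)[1] for x in(279,369)]).round(4))
w2=np.load("w2.npz");gc=np.array([.5643,.2661])
for n,P in(("tip via handle",(.5549,.190)),("via shank",(.5544,.1896))):print(n,(R(1.43).T@(np.array(P)-gc)).round(4))
w3=np.load("w3.npz")
print("axle",ray(w3,(314,143),.058).round(4),"loop",ray(w3,(313.5,114.5),.047).round(4))
print("w3 camera lateral check tool-frame loop",tf(w3,(313.5,114.5),.047).round(4))
for m in(w2,w3,w4:=w):print((np.linalg.inv(m["T"])[:3,:3]@np.array([0,0,1])).round(4))
E
```

```text
0.1252 rear [ 0.0491 -0.0012] front [-0.0193 -0.001 ] len 0.0685 width rear 0.0154
0.1272 rear [ 0.0497 -0.0012] front [-0.0177 -0.001 ] len 0.0674 width rear 0.0152
0.1292 rear [ 0.0503 -0.0012] front [-0.016 -0.001] len 0.0663 width rear 0.0149
tip via handle [-0.0767 -0.0014]
via shank [-0.0771 -0.0009]
axle [ 0.6211 -0.0405  0.058 ] loop [ 0.6188 -0.0265  0.047 ]
w3 camera lateral check tool-frame loop [0.082 0.003]
[-9.000e-04 -3.220e-01  9.467e-01]
[ 3.000e-04 -3.212e-01  9.470e-01]
[ 8.000e-04 -3.221e-01  9.467e-01]
```

Request:
{"name": "arm_command", "arguments": {"deltas": [{"dx": 8,"dy": -40,"dz": 0,"wx": 0,"wy": 0,"wz": 0.07,"grip": 1},{"dx": 16,"dy": -80,"dz": 0,"wx": 0,"wy": 0,"wz": 0.14,"grip": 1},{"dx": 24,"dy": -120,"dz": 0,"wx": 0,"wy": 0,"wz": 0.21,"grip": 1},{"dx": 32,"dy": -160,"dz": 0,"wx": 0,"wy": 0,"wz": 0.282,"grip": 1},{"dx": 40,"dy": -200,"dz": -5,"wx": 0,"wy": 0,"wz": 0.282,"grip": 1},{"dx": 42,"dy": -216,"dz": -20,"wx": 0,"wy": 0,"wz": 0.282,"grip": 1},{"dx": 42.4,"dy": -216.5,"dz": -35,"wx": 0,"wy": 0,"wz": 0.282,"grip": 1},{"dx": 42.4,"dy": -216.5,"dz": -42,"wx": 0,"wy": 0,"wz": 0.282,"grip": 1},{"dx": 42.4,"dy": -216.5,"dz": -42,"wx": 0,"wy": 0,"wz": 0.282,"grip": 1},{"dx": 42.4,"dy": -216.5,"dz": -42,"wx": 0,"wy": 0,"wz": 0.282,"grip": 1}], "newtons": 120}}

```text
t: 7.25
eef_pos: [0.6067, 0.0505, 0.0641]
tcp_rot: [-3.141, -0.0, 1.713]
contact_force: [-0.2, 0.7, -0.3]
width: 0.0133
finger_force: 121.2
```

```bash
python3 - <<'E'
from workcell import *
from h import *
s=get_state();print(s["t"],s["eef_pos"],s["tcp_rot"],s["contact_force"],s["ft_torque"])
o=[]
P=np.array([.6188,-.0265,.047])
for n in("top","scene"):
    p,d=get_image(n);m=camera_model(n);np.savez(n+"5.npz",p=p,d=d,**m)
    u,v=proj(m,P).round().astype(int);print(n,u,v)
    o.append(cv2.resize(p[v-24:v+24,u-24:u+24],(384,384),interpolation=cv2.INTER_CUBIC))
cv2.imwrite("pics/c5.png",np.hstack(o)[...,::-1])
E
```

```text
7.25 [0.60666818 0.05046718 0.06408922] [-3.14092097e+00 -4.03166703e-04  1.71308849e+00] [-0.21215483  0.74111199 -0.280859  ] [ 0.03176176 -0.05602655  0.01903192]
top 347 216
scene 274 231
```

View pics/c5.png

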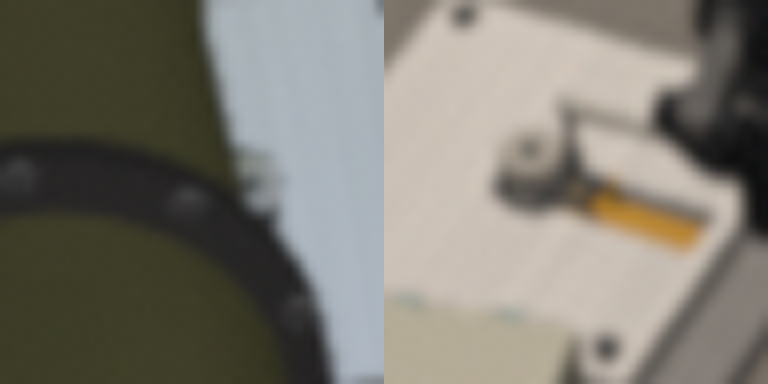

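In the scene view, the pin is at about (568,135) in the right half of the crop, directly above the loop between clip and bar, so it is lined up. I'll descend in small steps and watch the force.

Request:
{"name": "arm_command", "arguments": {"deltas": [{"dx": 0.2,"dy": -0.8,"dz": -4,"wx": 0,"wy": 0,"wz": 0,"grip": 1},{"dx": 0.2,"dy": -0.8,"dz": -8,"wx": 0,"wy": 0,"wz": 0,"grip": 1},{"dx": 0.2,"dy": -0.8,"dz": -10,"wx": 0,"wy": 0,"wz": 0,"grip": 1},{"dx": 0.2,"dy": -0.8,"dz": -10,"wx": 0,"wy": 0,"wz": 0,"grip": 1},{"dx": 0.2,"dy": -0.8,"dz": -10,"wx": 0,"wy": 0,"wz": 0,"grip": 1}]}}

```text
t: 7.85
eef_pos: [0.607, 0.0487, 0.0542]
tcp_rot: [-3.141, 0.0, 1.712]
contact_force: [0.0, -0.1, -1.5]
width: 0.0132
finger_force: 121.2
```

Request:
{"name": "arm_command", "arguments": {"deltas": [{"dx": 0,"dy": 0,"dz": -0.5,"wx": 0,"wy": 0,"wz": 0,"grip": 1},{"dx": 0,"dy": 0,"dz": -1,"wx": 0,"wy": 0,"wz": 0,"grip": 1},{"dx": 0,"dy": 0,"dz": -1.5,"wx": 0,"wy": 0,"wz": 0,"grip": 1},{"dx": 0,"dy": 0,"dz": -2,"wx": 0,"wy": 0,"wz": 0,"grip": 1},{"dx": 0,"dy": 0,"dz": -2.5,"wx": 0,"wy": 0,"wz": 0,"grip": 1},{"dx": 0,"dy": 0,"dz": -2.5,"wx": 0,"wy": 0,"wz": 0,"grip": 1}]}}

```text
t: 8.45
eef_pos: [0.607, 0.0487, 0.0517]
tcp_rot: [-3.141, -0.0, 1.712]
contact_force: [0.6, 0.0, -1.5]
width: 0.0134
finger_force: 121.2
```

Request:
{"name": "arm_command", "arguments": {"deltas": [{"dx": -0.1,"dy": 0.8,"dz": 0.5,"wx": 0,"wy": 0,"wz": 0,"grip": 1},{"dx": -0.1,"dy": 0.8,"dz": 0,"wx": 0,"wy": 0,"wz": 0,"grip": 1},{"dx": -0.1,"dy": 0.8,"dz": -0.5,"wx": 0,"wy": 0,"wz": 0,"grip": 1},{"dx": -0.1,"dy": 0.8,"dz": -1,"wx": 0,"wy": 0,"wz": 0,"grip": 1},{"dx": -0.1,"dy": 0.8,"dz": -1.3,"wx": 0,"wy": 0,"wz": 0,"grip": 1},{"dx": -0.1,"dy": 0.8,"dz": -1.3,"wx": 0,"wy": 0,"wz": 0,"grip": 1}]}}

```text
t: 9.05
eef_pos: [0.6069, 0.0495, 0.0504]
tcp_rot: [-3.141, 0.0, 1.712]
contact_force: [0.4, 0.6, -0.9]
width: 0.0136
finger_force: 121.2
```

Request:
{"name": "arm_command", "arguments": {"deltas": [{"dx": 0,"dy": 0,"dz": -0.4,"wx": 0,"wy": 0,"wz": 0,"grip": 1},{"dx": 0,"dy": 0,"dz": -0.8,"wx": 0,"wy": 0,"wz": 0,"grip": 1},{"dx": 0,"dy": 0,"dz": -1,"wx": 0,"wy": 0,"wz": 0,"grip": 1},{"dx": 0,"dy": 0,"dz": -1,"wx": 0,"wy": 0,"wz": 0,"grip": 1}]}}

```text
t: 9.45
eef_pos: [0.6069, 0.0495, 0.0495]
tcp_rot: [-3.142, -0.0, 1.712]
contact_force: [-0.5, 0.5, -0.6]
width: 0.0129
finger_force: 121.2
```

Request:
{"name": "arm_command", "arguments": {"deltas": [{"dx": 0,"dy": 0,"dz": -0.4,"wx": 0,"wy": 0,"wz": 0,"grip": 1},{"dx": 0,"dy": 0,"dz": -0.8,"wx": 0,"wy": 0,"wz": 0,"grip": 1},{"dx": 0,"dy": 0,"dz": -1,"wx": 0,"wy": 0,"wz": 0,"grip": 1},{"dx": 0,"dy": 0,"dz": -1,"wx": 0,"wy": 0,"wz": 0,"grip": 1}]}}

```text
t: 9.85
eef_pos: [0.6069, 0.0495, 0.0484]
tcp_rot: [-3.142, 0.0, 1.712]
contact_force: [0.6, 0.0, -0.8]
width: 0.0134
finger_force: 121.2
```

Request:
{"name": "arm_command", "arguments": {"deltas": [{"dx": 0,"dy": 0,"dz": -0.4,"wx": 0,"wy": 0,"wz": 0,"grip": 1},{"dx": 0,"dy": 0,"dz": -0.8,"wx": 0,"wy": 0,"wz": 0,"grip": 1},{"dx": 0,"dy": 0,"dz": -1,"wx": 0,"wy": 0,"wz": 0,"grip": 1},{"dx": 0,"dy": 0,"dz": -1,"wx": 0,"wy": 0,"wz": 0,"grip": 1}]}}

```text
t: 10.25
eef_pos: [0.6069, 0.0495, 0.0474]
tcp_rot: [-3.142, -0.0, 1.712]
contact_force: [0.6, 1.0, -0.3]
width: 0.0132
finger_force: 121.2
```

Request:
{"name": "arm_command", "arguments": {"deltas": [{"dx": 0,"dy": 0,"dz": -0.4,"wx": 0,"wy": 0,"wz": 0,"grip": 1},{"dx": 0,"dy": 0,"dz": -0.8,"wx": 0,"wy": 0,"wz": 0,"grip": 1},{"dx": 0,"dy": 0,"dz": -1,"wx": 0,"wy": 0,"wz": 0,"grip": 1},{"dx": 0,"dy": 0,"dz": -1,"wx": 0,"wy": 0,"wz": 0,"grip": 1}]}}

```text
t: 10.65
eef_pos: [0.6069, 0.0495, 0.0464]
tcp_rot: [-3.142, -0.0, 1.712]
contact_force: [-0.6, 1.0, -1.0]
width: 0.0136
finger_force: 121.2
```

Request:
{"name": "arm_command", "arguments": {"deltas": [{"dx": 0,"dy": 0,"dz": -0.4,"wx": 0,"wy": 0,"wz": 0,"grip": 1},{"dx": 0,"dy": 0,"dz": -0.8,"wx": 0,"wy": 0,"wz": 0,"grip": 1},{"dx": 0,"dy": 0,"dz": -1,"wx": 0,"wy": 0,"wz": 0,"grip": 1},{"dx": 0,"dy": 0,"dz": -1,"wx": 0,"wy": 0,"wz": 0,"grip": 1}]}}

```text
t: 11.05
eef_pos: [0.6069, 0.0495, 0.0454]
tcp_rot: [-3.141, -0.0, 1.712]
contact_force: [-0.4, -0.5, -0.6]
width: 0.013
finger_force: 121.2
```

Request:
{"name": "arm_command", "arguments": {"deltas": [{"dx": 0,"dy": 0,"dz": -0.4,"wx": 0,"wy": 0,"wz": 0,"grip": 1},{"dx": 0,"dy": 0,"dz": -0.8,"wx": 0,"wy": 0,"wz": 0,"grip": 1},{"dx": 0,"dy": 0,"dz": -1,"wx": 0,"wy": 0,"wz": 0,"grip": 1},{"dx": 0,"dy": 0,"dz": -1,"wx": 0,"wy": 0,"wz": 0,"grip": 1}]}}

```text
t: 11.45
eef_pos: [0.6069, 0.0495, 0.0444]
tcp_rot: [-3.141, -0.0, 1.712]
contact_force: [-0.1, -0.3, -0.3]
width: 0.0135
finger_force: 121.2
```

Request:
{"name": "arm_command", "arguments": {"deltas": [{"dx": 0,"dy": 0,"dz": -0.4,"wx": 0,"wy": 0,"wz": 0,"grip": 1},{"dx": 0,"dy": 0,"dz": -0.8,"wx": 0,"wy": 0,"wz": 0,"grip": 1},{"dx": 0,"dy": 0,"dz": -1,"wx": 0,"wy": 0,"wz": 0,"grip": 1},{"dx": 0,"dy": 0,"dz": -1,"wx": 0,"wy": 0,"wz": 0,"grip": 1}]}}

```text
t: 11.85
eef_pos: [0.6069, 0.0495, 0.0434]
tcp_rot: [-3.142, -0.0, 1.712]
contact_force: [-0.1, -0.3, -1.6]
width: 0.0135
finger_force: 121.2
```

Request:
{"name": "arm_command", "arguments": {"deltas": [{"dx": 0,"dy": 0,"dz": -0.4,"wx": 0,"wy": 0,"wz": 0,"grip": 1},{"dx": 0,"dy": 0,"dz": -0.8,"wx": 0,"wy": 0,"wz": 0,"grip": 1},{"dx": 0,"dy": 0,"dz": -1,"wx": 0,"wy": 0,"wz": 0,"grip": 1},{"dx": 0,"dy": 0,"dz": -1,"wx": 0,"wy": 0,"wz": 0,"grip": 1}]}}

```text
t: 12.25
eef_pos: [0.6069, 0.0495, 0.0424]
tcp_rot: [-3.141, -0.0, 1.712]
contact_force: [0.5, -0.0, -1.0]
width: 0.0134
finger_force: 121.2
```

Request:
{"name": "arm_command", "arguments": {"deltas": [{"dx": 0,"dy": 0,"dz": -0.4,"wx": 0,"wy": 0,"wz": 0,"grip": 1},{"dx": 0,"dy": 0,"dz": -0.8,"wx": 0,"wy": 0,"wz": 0,"grip": 1},{"dx": 0,"dy": 0,"dz": -1,"wx": 0,"wy": 0,"wz": 0,"grip": 1},{"dx": 0,"dy": 0,"dz": -1,"wx": 0,"wy": 0,"wz": 0,"grip": 1}]}}

```text
t: 12.65
eef_pos: [0.607, 0.0495, 0.0416]
tcp_rot: [3.141, -0.0, 1.712]
contact_force: [-0.4, 0.4, 1.2]
width: 0.0131
finger_force: 121.4
```

Request:
{"name": "arm_command", "arguments": {"deltas": [{"dx": 0,"dy": 0,"dz": -0.4,"wx": 0,"wy": 0,"wz": 0,"grip": 1},{"dx": 0,"dy": 0,"dz": -0.8,"wx": 0,"wy": 0,"wz": 0,"grip": 1},{"dx": 0,"dy": 0,"dz": -1,"wx": 0,"wy": 0,"wz": 0,"grip": 1},{"dx": 0,"dy": 0,"dz": -1,"wx": 0,"wy": 0,"wz": 0,"grip": 1}]}}

```text
t: 13.05
eef_pos: [0.607, 0.0495, 0.0405]
tcp_rot: [3.141, 0.0, 1.712]
contact_force: [-0.5, -0.8, 2.3]
width: 0.0133
finger_force: 121.4
```

Contact with the bar came at TCP z ≈ 0.042 (baseline about −0.9 N, now about +3 N net). I'll press on towards the stop.

Request:
{"name": "arm_command", "arguments": {"deltas": [{"dx": 0,"dy": 0,"dz": -0.4,"wx": 0,"wy": 0,"wz": 0,"grip": 1},{"dx": 0,"dy": 0,"dz": -0.8,"wx": 0,"wy": 0,"wz": 0,"grip": 1},{"dx": 0,"dy": 0,"dz": -1,"wx": 0,"wy": 0,"wz": 0,"grip": 1},{"dx": 0,"dy": 0,"dz": -1,"wx": 0,"wy": 0,"wz": 0,"grip": 1}]}}

```text
t: 13.45
eef_pos: [0.607, 0.0495, 0.0395]
tcp_rot: [3.141, -0.0, 1.712]
contact_force: [-0.5, -0.4, 2.8]
width: 0.0136
finger_force: 121.5
```

Request:
{"name": "arm_command", "arguments": {"deltas": [{"dx": 0,"dy": 0,"dz": -0.3,"wx": 0,"wy": 0,"wz": 0,"grip": 1},{"dx": 0,"dy": 0,"dz": -0.6,"wx": 0,"wy": 0,"wz": 0,"grip": 1},{"dx": 0,"dy": 0,"dz": -0.6,"wx": 0,"wy": 0,"wz": 0,"grip": 1}]}}

```text
t: 13.75
eef_pos: [0.607, 0.0495, 0.0389]
tcp_rot: [3.141, -0.0, 1.712]
contact_force: [0.8, 0.8, 2.2]
width: 0.0132
finger_force: 121.5
```

Request:
{"name": "arm_command", "arguments": {"deltas": [{"dx": 0,"dy": 0,"dz": -0.2,"wx": 0,"wy": 0,"wz": 0,"grip": 1},{"dx": 0,"dy": 0,"dz": -0.4,"wx": 0,"wy": 0,"wz": 0,"grip": 1},{"dx": 0,"dy": 0,"dz": -0.4,"wx": 0,"wy": 0,"wz": 0,"grip": 1}]}}

```text
t: 14.05
eef_pos: [0.607, 0.0495, 0.0385]
tcp_rot: [3.141, -0.0, 1.712]
contact_force: [-0.7, 0.8, 2.7]
width: 0.0138
finger_force: 121.6
```

Request:
{"name": "arm_command", "arguments": {"deltas": [{"dx": 0,"dy": 0,"dz": -0.2,"wx": 0,"wy": 0,"wz": 0,"grip": 1},{"dx": 0,"dy": 0,"dz": -0.4,"wx": 0,"wy": 0,"wz": 0,"grip": 1},{"dx": 0,"dy": 0,"dz": -0.4,"wx": 0,"wy": 0,"wz": 0,"grip": 1}]}}

```text
t: 14.35
eef_pos: [0.607, 0.0495, 0.0381]
tcp_rot: [3.141, 0.0, 1.712]
contact_force: [0.3, 0.3, 3.4]
width: 0.0136
finger_force: 121.6
```

Request:
{"name": "arm_command", "arguments": {"deltas": [{"dx": 0,"dy": 0,"dz": -0.1,"wx": 0,"wy": 0,"wz": 0,"grip": 1},{"dx": 0,"dy": 0,"dz": -0.2,"wx": 0,"wy": 0,"wz": 0,"grip": 1},{"dx": 0,"dy": 0,"dz": -0.2,"wx": 0,"wy": 0,"wz": 0,"grip": 1}]}}

```text
t: 14.65
eef_pos: [0.607, 0.0496, 0.0379]
tcp_rot: [3.142, -0.0, 1.712]
contact_force: [-0.6, 0.1, 1.9]
width: 0.0135
finger_force: 121.6
```

```bash
python3 -c "
from workcell import *
s=get_state();print(s['eef_pos'],s['contact_force'],s['ft_torque'])"
```

```text
[0.60696343 0.04955554 0.03789468] [-0.58105471  0.14632432  1.94164558] [-0.20285696 -0.05838529  0.02446576]
```

Request:
{"name": "arm_command", "arguments": {"deltas": [{"dx": 0,"dy": 0,"dz": -0.2,"wx": 0,"wy": 0,"wz": 0,"grip": 1},{"dx": 0,"dy": 0,"dz": -0.3,"wx": 0,"wy": 0,"wz": 0,"grip": 1},{"dx": 0,"dy": 0,"dz": -0.3,"wx": 0,"wy": 0,"wz": 0,"grip": 1}]}}

```text
t: 14.95
eef_pos: [0.607, 0.0496, 0.0376]
tcp_rot: [3.141, -0.0, 1.712]
contact_force: [-0.3, 1.1, 3.5]
width: 0.013
finger_force: 121.7
```

```bash
python3 -c "
from workcell import *
s=get_state();print(s['eef_pos'],s['contact_force'],s['ft_torque'])"
```

```text
[0.60697535 0.04956354 0.03763515] [-0.26078487  1.08488263  3.47381577] [-0.18086305 -0.00728502 -0.00956322]
```

Request:
{"name": "arm_command", "arguments": {"deltas": [{"dx": 0,"dy": 0,"dz": -0.2,"wx": 0,"wy": 0,"wz": 0,"grip": 1},{"dx": 0,"dy": 0,"dz": -0.2,"wx": 0,"wy": 0,"wz": 0,"grip": 1},{"dx": 0,"dy": 0,"dz": -0.2,"wx": 0,"wy": 0,"wz": 0,"grip": 1}]}}

```text
t: 15.25
eef_pos: [0.607, 0.0496, 0.0375]
tcp_rot: [3.141, -0.0, 1.712]
contact_force: [-0.5, 0.5, 4.0]
width: 0.0132
finger_force: 121.8
```

Request:
{"name": "arm_command", "arguments": {"deltas": [{"dx": 0,"dy": 0,"dz": -0.2,"wx": 0,"wy": 0,"wz": 0,"grip": 1},{"dx": 0,"dy": 0,"dz": -0.2,"wx": 0,"wy": 0,"wz": 0,"grip": 1},{"dx": 0,"dy": 0,"dz": -0.2,"wx": 0,"wy": 0,"wz": 0,"grip": 1}]}}

```text
t: 15.55
eef_pos: [0.607, 0.0496, 0.0373]
tcp_rot: [3.141, 0.0, 1.712]
contact_force: [-0.1, 1.6, 5.5]
width: 0.0134
finger_force: 122.0
```

```bash
python3 - <<'E'
from workcell import *
from h import *
s=get_state();print(s['eef_pos'],s['contact_force'],s['ft_torque'])
p,d=get_image("scene");np.savez("scene6.npz",p=p)
a=np.load("scene5.npz")["p"]
cut=lambda q:cv2.resize(q[205:265,250:325],(600,480)[0:1]*1+(480,),interpolation=cv2.INTER_CUBIC) if 0 else cv2.resize(q[207:255,250:298],(384,384),interpolation=cv2.INTER_CUBIC)
cv2.imwrite("pics/c6.png",np.hstack([cut(a),cut(p)])[...,::-1])
s=get_state();print(s['contact_force'],s['ft_torque'])
E
```

```text
[0.60699295 0.04955726 0.03731369] [-0.09627373  1.60666192  5.45162172] [-0.29133466  0.02451342 -0.02934578]
[-1.15104096  2.04711141  4.62290474] [-0.28910028  0.03704181 -0.08685907]
```

View pics/c6.png

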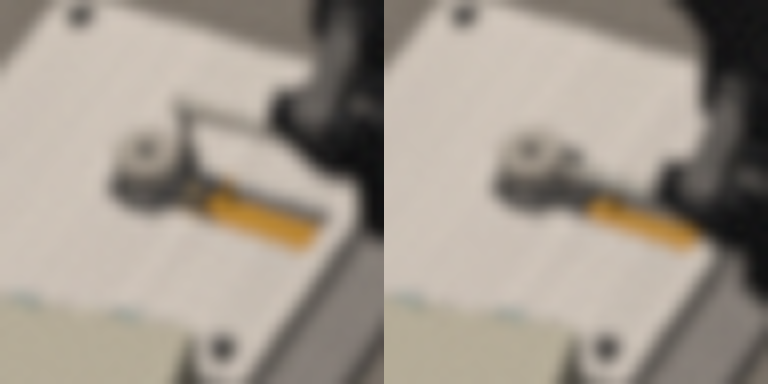

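The hook is down in the loop in the right-hand view, and the dogs are no longer visible. The force has risen at the stop (about 5 N), so I'll pull along the slot direction (−0.141, 0.990).

Request:
{"name": "arm_command", "arguments": {"deltas": [{"dx": -0.08,"dy": 0.6,"dz": 0,"wx": 0,"wy": 0,"wz": 0,"grip": 1},{"dx": -0.17,"dy": 1.2,"dz": 0,"wx": 0,"wy": 0,"wz": 0,"grip": 1},{"dx": -0.25,"dy": 1.8,"dz": 0,"wx": 0,"wy": 0,"wz": 0,"grip": 1},{"dx": -0.25,"dy": 1.8,"dz": 0,"wx": 0,"wy": 0,"wz": 0,"grip": 1}]}}

```text
t: 16.0
eef_pos: [0.6069, 0.0502, 0.0373]
tcp_rot: [3.141, 0.001, 1.711]
contact_force: [0.8, -2.8, 4.1]
width: 0.0134
finger_force: 121.9
```

```bash
python3 -c "
from workcell import *
s=get_state();print(s['eef_pos'],s['contact_force'],s['ft_torque'])"
```

```text
[0.6069191  0.05015354 0.03725047] [ 0.84124437 -2.82221535  4.14258374] [-1.26415455 -0.14641437  0.00757859]
```

Request:
{"name": "arm_command", "arguments": {"deltas": [{"dx": -0.08,"dy": 0.6,"dz": 0,"wx": 0,"wy": 0,"wz": 0,"grip": 1},{"dx": -0.14,"dy": 1,"dz": 0,"wx": 0,"wy": 0,"wz": 0,"grip": 1},{"dx": -0.14,"dy": 1,"dz": 0,"wx": 0,"wy": 0,"wz": 0,"grip": 1}]}}

```text
t: 16.3
eef_pos: [0.6067, 0.0511, 0.0372]
tcp_rot: [3.141, 0.001, 1.711]
contact_force: [0.7, -5.4, 5.6]
width: 0.0134
finger_force: 121.9
```

```bash
python3 -c "
from workcell import *
s=get_state();print(s['eef_pos'],s['contact_force'],s['ft_torque'])"
```

```text
[0.60671465 0.05112794 0.0372346 ] [ 0.71150756 -5.38557444  5.64486324] [-1.51725117 -0.19619886 -0.03638689]
```

Request:
{"name": "arm_command", "arguments": {"deltas": [{"dx": -0.1,"dy": 0.7,"dz": 0.1,"wx": 0,"wy": 0,"wz": 0,"grip": 1},{"dx": -0.14,"dy": 1,"dz": 0.1,"wx": 0,"wy": 0,"wz": 0,"grip": 1},{"dx": -0.14,"dy": 1,"dz": 0.1,"wx": 0,"wy": 0,"wz": 0,"grip": 1}]}}

```text
t: 16.6
eef_pos: [0.6066, 0.0515, 0.0373]
tcp_rot: [3.141, 0.002, 1.71]
contact_force: [0.0, -6.5, 3.9]
width: 0.0132
finger_force: 121.9
```

Request:
{"name": "arm_command", "arguments": {"deltas": [{"dx": -0.1,"dy": 0.7,"dz": 0,"wx": 0,"wy": 0,"wz": 0,"grip": 1},{"dx": -0.14,"dy": 1,"dz": 0,"wx": 0,"wy": 0,"wz": 0,"grip": 1},{"dx": -0.14,"dy": 1,"dz": 0,"wx": 0,"wy": 0,"wz": 0,"grip": 1}]}}

```text
t: 16.9
eef_pos: [0.6066, 0.0518, 0.0373]
tcp_rot: [3.142, 0.003, 1.71]
contact_force: [0.6, -7.9, 4.3]
width: 0.0131
finger_force: 121.9
```

Request:
{"name": "arm_command", "arguments": {"deltas": [{"dx": -0.1,"dy": 0.7,"dz": 0,"wx": 0,"wy": 0,"wz": 0,"grip": 1},{"dx": -0.14,"dy": 1,"dz": 0,"wx": 0,"wy": 0,"wz": 0,"grip": 1},{"dx": -0.14,"dy": 1,"dz": 0,"wx": 0,"wy": 0,"wz": 0,"grip": 1}]}}

```text
t: 17.2
eef_pos: [0.6065, 0.0523, 0.0373]
tcp_rot: [3.142, 0.003, 1.71]
contact_force: [-0.1, -8.7, 3.7]
width: 0.0134
finger_force: 121.8
```

Request:
{"name": "arm_command", "arguments": {"deltas": [{"dx": -0.1,"dy": 0.7,"dz": 0,"wx": 0,"wy": 0,"wz": 0,"grip": 1},{"dx": -0.14,"dy": 1,"dz": 0,"wx": 0,"wy": 0,"wz": 0,"grip": 1},{"dx": -0.14,"dy": 1,"dz": 0,"wx": 0,"wy": 0,"wz": 0,"grip": 1}]}}

```text
t: 17.5
eef_pos: [0.6064, 0.0528, 0.0372]
tcp_rot: [3.142, 0.004, 1.709]
contact_force: [1.3, -9.9, 3.1]
width: 0.0131
finger_force: 121.8
```

```bash
python3 -c "
from workcell import *
s=get_state();print(s['eef_pos'],s['tcp_rot'],s['contact_force'],s['ft_torque'])"
```

```text
[0.6063606  0.05279883 0.03724337] [3.14157857 0.00368069 1.70924196] [ 1.30074395 -9.92249133  3.11636867] [-2.54882845 -0.41862915  0.03736009]
```

Request:
{"name": "arm_command", "arguments": {"deltas": [{"dx": 0,"dy": 0,"dz": -0.2,"wx": 0,"wy": 0,"wz": 0,"grip": 1},{"dx": -0.1,"dy": 0.7,"dz": -0.2,"wx": 0,"wy": 0,"wz": 0,"grip": 1},{"dx": -0.14,"dy": 1,"dz": -0.2,"wx": 0,"wy": 0,"wz": 0,"grip": 1},{"dx": -0.14,"dy": 1,"dz": -0.2,"wx": 0,"wy": 0,"wz": 0,"grip": 1}]}}

```text
t: 17.9
eef_pos: [0.6063, 0.0532, 0.0371]
tcp_rot: [3.141, 0.004, 1.709]
contact_force: [2.0, -9.9, 3.5]
width: 0.0132
finger_force: 121.9
```

Request:
{"name": "arm_command", "arguments": {"deltas": [{"dx": -0.1,"dy": 0.7,"dz": 0,"wx": 0,"wy": 0,"wz": 0,"grip": 1},{"dx": -0.14,"dy": 1,"dz": 0,"wx": 0,"wy": 0,"wz": 0,"grip": 1},{"dx": -0.14,"dy": 1,"dz": 0,"wx": 0,"wy": 0,"wz": 0,"grip": 1}]}}

```text
t: 18.2
eef_pos: [0.6063, 0.0539, 0.0371]
tcp_rot: [3.141, 0.005, 1.709]
contact_force: [2.3, -11.9, 4.2]
width: 0.013
finger_force: 121.8
```

Request:
{"name": "arm_command", "arguments": {"deltas": [{"dx": -0.1,"dy": 0.7,"dz": 0,"wx": 0,"wy": 0,"wz": 0,"grip": 1},{"dx": -0.14,"dy": 1,"dz": 0,"wx": 0,"wy": 0,"wz": 0,"grip": 1},{"dx": -0.14,"dy": 1,"dz": 0,"wx": 0,"wy": 0,"wz": 0,"grip": 1}]}}

```text
t: 18.5
eef_pos: [0.6061, 0.0546, 0.0371]
tcp_rot: [3.141, 0.005, 1.708]
contact_force: [2.0, -12.4, 4.8]
width: 0.013
finger_force: 121.8
```

Request:
{"name": "arm_command", "arguments": {"deltas": [{"dx": -0.1,"dy": 0.7,"dz": 0,"wx": 0,"wy": 0,"wz": 0,"grip": 1},{"dx": -0.14,"dy": 1,"dz": 0,"wx": 0,"wy": 0,"wz": 0,"grip": 1},{"dx": -0.14,"dy": 1,"dz": 0,"wx": 0,"wy": 0,"wz": 0,"grip": 1}]}}

```text
t: 18.8
eef_pos: [0.6059, 0.0556, 0.0371]
tcp_rot: [-3.142, 0.005, 1.708]
contact_force: [1.4, -12.0, 3.6]
width: 0.0133
finger_force: 121.8
```

```bash
python3 - <<'E'
from workcell import *
from h import *
s=get_state();print(s['t'],s['eef_pos'],s['tcp_rot'],s['contact_force'],s['ft_torque'])
p,d=get_image("scene");np.savez("scene7.npz",p=p)
a=np.load("scene6.npz")["p"].astype(float);b=p.astype(float)
# shift of dark clip/loop patches by phase correlation, and profile along slot axis in scene view
m=camera_model("scene");ax=np.array([.6211,-.0405]);dr=np.array([-.1407,.990])
for q in(np.load("scene5.npz")["p"],a,b):
    print([int(cv2.getRectSubPix(cv2.cvtColor(q.astype(np.uint8),cv2.COLOR_RGB2GRAY),(1,1),tuple(map(float,proj(m,np.append(ax+dr*t+off*np.array([-.99,-.1407]),.049)))))[0,0]) for off in(.0055,) for t in np.arange(.006,.034,.002)])
E
```

```text
18.8 [0.60590924 0.05563259 0.03707559] [-3.14156767  0.00487175  1.70833481] [  1.44044224 -12.00124435   3.57238604] [-2.98769969 -0.47039813  0.02417546]
[84, 71, 71, 86, 101, 107, 110, 116, 120, 124, 130, 138, 139, 140, 142]
[110, 114, 123, 128, 133, 135, 137, 140, 140, 139, 138, 140, 141, 136, 123]
[123, 120, 114, 103, 112, 120, 127, 129, 127, 126, 128, 132, 131, 132, 133]
```

The force has levelled off while the tool keeps moving, so the clip is sliding. I'll continue.

Request:
{"name": "arm_command", "arguments": {"deltas": [{"dx": -0.1,"dy": 0.7,"dz": 0,"wx": 0,"wy": 0,"wz": 0,"grip": 1},{"dx": -0.2,"dy": 1.4,"dz": 0,"wx": 0,"wy": 0,"wz": 0,"grip": 1},{"dx": -0.28,"dy": 2,"dz": 0,"wx": 0,"wy": 0,"wz": 0,"grip": 1},{"dx": -0.28,"dy": 2,"dz": 0,"wx": 0,"wy": 0,"wz": 0,"grip": 1}]}}

```text
t: 19.25
eef_pos: [0.6054, 0.0595, 0.0371]
tcp_rot: [-3.141, 0.003, 1.709]
contact_force: [0.7, -5.4, 4.9]
width: 0.0136
finger_force: 121.9
```

Request:
{"name": "arm_command", "arguments": {"deltas": [{"dx": -0.1,"dy": 0.7,"dz": 0,"wx": 0,"wy": 0,"wz": 0,"grip": 1},{"dx": -0.2,"dy": 1.4,"dz": 0,"wx": 0,"wy": 0,"wz": 0,"grip": 1},{"dx": -0.28,"dy": 2,"dz": 0,"wx": 0,"wy": 0,"wz": 0,"grip": 1},{"dx": -0.28,"dy": 2,"dz": 0,"wx": 0,"wy": 0,"wz": 0,"grip": 1}]}}

```text
t: 19.65
eef_pos: [0.6049, 0.0639, 0.0371]
tcp_rot: [-3.142, 0.0, 1.711]
contact_force: [-0.1, -3.3, 4.6]
width: 0.0132
finger_force: 122.0
```

The clip has sprung free. I'll draw it out further, past the dogs.

Request:
{"name": "arm_command", "arguments": {"deltas": [{"dx": -0.28,"dy": 2,"dz": 0,"wx": 0,"wy": 0,"wz": 0,"grip": 1},{"dx": -0.57,"dy": 4,"dz": 0,"wx": 0,"wy": 0,"wz": 0,"grip": 1},{"dx": -0.85,"dy": 6,"dz": 0,"wx": 0,"wy": 0,"wz": 0,"grip": 1},{"dx": -1.14,"dy": 8,"dz": 0,"wx": 0,"wy": 0,"wz": 0,"grip": 1},{"dx": -1.42,"dy": 10,"dz": 0,"wx": 0,"wy": 0,"wz": 0,"grip": 1},{"dx": -1.42,"dy": 10,"dz": 0,"wx": 0,"wy": 0,"wz": 0,"grip": 1}]}}

```text
t: 20.25
eef_pos: [0.6033, 0.0749, 0.0371]
tcp_rot: [-3.141, -0.0, 1.712]
contact_force: [-0.0, -1.9, 4.0]
width: 0.0134
finger_force: 122.0
```

Request:
{"name": "arm_command", "arguments": {"deltas": [{"dx": -0.28,"dy": 2,"dz": 0,"wx": 0,"wy": 0,"wz": 0,"grip": 1},{"dx": -0.57,"dy": 4,"dz": 0,"wx": 0,"wy": 0,"wz": 0,"grip": 1},{"dx": -0.85,"dy": 6,"dz": 0,"wx": 0,"wy": 0,"wz": 0,"grip": 1},{"dx": -1.14,"dy": 8,"dz": 0,"wx": 0,"wy": 0,"wz": 0,"grip": 1},{"dx": -1.42,"dy": 10,"dz": 0,"wx": 0,"wy": 0,"wz": 0,"grip": 1},{"dx": -1.42,"dy": 10,"dz": 0,"wx": 0,"wy": 0,"wz": 0,"grip": 1},{"dx": -1.42,"dy": 10,"dz": 0,"wx": 0,"wy": 0,"wz": 0,"grip": 1}]}}

```text
t: 20.95
eef_pos: [0.6018, 0.0851, 0.037]
tcp_rot: [-3.141, -0.001, 1.712]
contact_force: [1.0, -0.4, 4.1]
width: 0.0133
finger_force: 121.9
```

Request:
{"name": "arm_command", "arguments": {"deltas": [{"dx": 0.14,"dy": -1,"dz": 0.5,"wx": 0,"wy": 0,"wz": 0,"grip": 1},{"dx": 0.14,"dy": -1,"dz": 2,"wx": 0,"wy": 0,"wz": 0,"grip": 1},{"dx": 0.14,"dy": -1,"dz": 4,"wx": 0,"wy": 0,"wz": 0,"grip": 1},{"dx": 0.14,"dy": -1,"dz": 7,"wx": 0,"wy": 0,"wz": 0,"grip": 1},{"dx": 0.14,"dy": -1,"dz": 10,"wx": 0,"wy": 0,"wz": 0,"grip": 1},{"dx": 0.14,"dy": -1,"dz": 14,"wx": 0,"wy": 0,"wz": 0,"grip": 1},{"dx": 0.14,"dy": -1,"dz": 20,"wx": 0,"wy": 0,"wz": 0,"grip": 1},{"dx": 0.14,"dy": -1,"dz": 30,"wx": 0,"wy": 0,"wz": 0,"grip": 1},{"dx": 0.14,"dy": -1,"dz": 50,"wx": 0,"wy": 0,"wz": 0,"grip": 1},{"dx": 0.14,"dy": -1,"dz": 70,"wx": 0,"wy": 0,"wz": 0,"grip": 1},{"dx": 0.14,"dy": -1,"dz": 70,"wx": 0,"wy": 0,"wz": 0,"grip": 1}]}}

```text
t: 22.05
eef_pos: [0.604, 0.0834, 0.1104]
tcp_rot: [3.136, -0.0, 1.712]
contact_force: [0.4, -0.5, -0.7]
width: 0.0133
finger_force: 121.3
```

```bash
python3 - <<'E'
from workcell import *
from h import *
s=get_state();print(s['t'],s['eef_pos'],s['contact_force'])
p,d=get_image("scene");np.savez("scene8.npz",p=p)
cv2.imwrite("pics/c8.png",cv2.resize(p[195:265,230:330],(800,560),interpolation=cv2.INTER_CUBIC)[...,::-1])
E
```

```text
22.05 [0.60399626 0.08344524 0.11041207] [ 0.42105451 -0.50251333 -0.74521746]
```

View pics/c8.png

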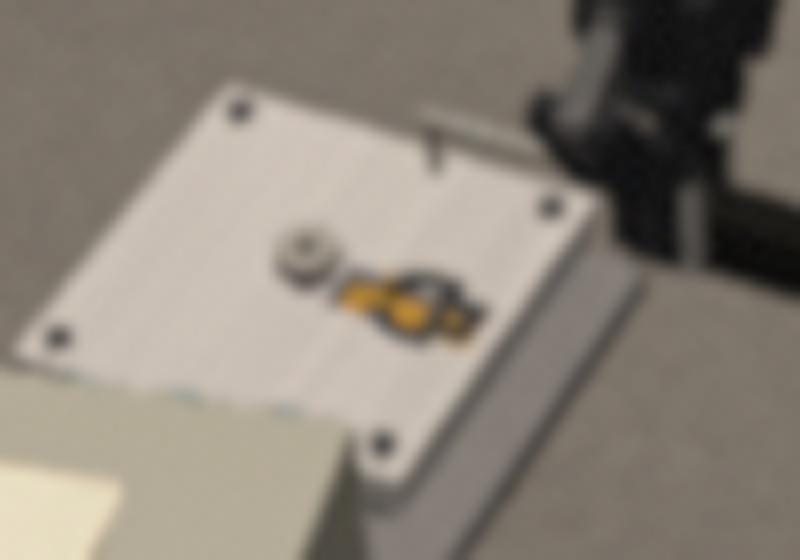

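The clip lies flat on the plate at about (430,305) in the crop, well clear of the axle at (308,255). Now I'll lay the pick back where it was.

Request:
{"name": "arm_command", "arguments": {"deltas": [{"dx": -8,"dy": 37,"dz": 0,"wx": 0,"wy": 0,"wz": -0.06,"grip": 1},{"dx": -16,"dy": 74,"dz": 0,"wx": 0,"wy": 0,"wz": -0.12,"grip": 1},{"dx": -24,"dy": 111,"dz": 0,"wx": 0,"wy": 0,"wz": -0.18,"grip": 1},{"dx": -32,"dy": 148,"dz": -20,"wx": 0,"wy": 0,"wz": -0.24,"grip": 1},{"dx": -40,"dy": 183,"dz": -40,"wx": 0,"wy": 0,"wz": -0.282,"grip": 1},{"dx": -40,"dy": 183,"dz": -65,"wx": 0,"wy": 0,"wz": -0.282,"grip": 1},{"dx": -40,"dy": 183,"dz": -85,"wx": 0,"wy": 0,"wz": -0.282,"grip": 1},{"dx": -40,"dy": 183,"dz": -95,"wx": 0,"wy": 0,"wz": -0.282,"grip": 1},{"dx": -40,"dy": 183,"dz": -99,"wx": 0,"wy": 0,"wz": -0.282,"grip": 1},{"dx": -40,"dy": 183,"dz": -99,"wx": 0,"wy": 0,"wz": -0.282,"grip": 1},{"dx": -40,"dy": 183,"dz": -99,"wx": 0,"wy": 0,"wz": -0.282,"grip": 1}]}}

```text
t: 23.2
eef_pos: [0.5629, 0.2661, 0.0088]
tcp_rot: [3.14, -0.001, 1.429]
contact_force: [0.6, 0.2, -0.6]
width: 0.013
finger_force: 121.4
```

Request:
{"name": "arm_command", "arguments": {"deltas": [{"dx": 0,"dy": 0,"dz": -0.5,"wx": 0,"wy": 0,"wz": 0,"grip": 1},{"dx": 0,"dy": 0,"dz": -1,"wx": 0,"wy": 0,"wz": 0,"grip": 1},{"dx": 0,"dy": 0,"dz": -1.5,"wx": 0,"wy": 0,"wz": 0,"grip": 1},{"dx": 0,"dy": 0,"dz": -1.5,"wx": 0,"wy": 0,"wz": 0,"grip": 0.8},{"dx": 0,"dy": 0,"dz": -1.5,"wx": 0,"wy": 0,"wz": 0,"grip": 0.5},{"dx": 0,"dy": 0,"dz": -1.5,"wx": 0,"wy": 0,"wz": 0,"grip": 0.2},{"dx": 0,"dy": 0,"dz": -1.5,"wx": 0,"wy": 0,"wz": 0,"grip": -0.3},{"dx": 0,"dy": 0,"dz": -1.5,"wx": 0,"wy": 0,"wz": 0,"grip": -0.6},{"dx": 0,"dy": 0,"dz": -1.5,"wx": 0,"wy": 0,"wz": 0,"grip": -0.6},{"dx": 0,"dy": 0,"dz": 5,"wx": 0,"wy": 0,"wz": 0,"grip": -0.6},{"dx": 0,"dy": 0,"dz": 25,"wx": 0,"wy": 0,"wz": 0,"grip": -0.6},{"dx": 0,"dy": 0,"dz": 60,"wx": 0,"wy": 0,"wz": 0,"grip": -0.6},{"dx": 0,"dy": 0,"dz": 100,"wx": 0,"wy": 0,"wz": 0,"grip": -0.6},{"dx": 0,"dy": 0,"dz": 120,"wx": 0,"wy": 0,"wz": 0,"grip": -0.6},{"dx": 0,"dy": 0,"dz": 120,"wx": 0,"wy": 0,"wz": 0,"grip": -0.6}], "newtons": 40}}

```text
t: 24.7
eef_pos: [0.5641, 0.267, 0.1322]
tcp_rot: [3.136, -0.004, 1.43]
contact_force: [0.2, -0.5, 0.6]
width: 0.0683
finger_force: 0.0
```

```bash
python3 - <<'E'
from look import *
s,m,p=look("w9");print(s["width"],s["finger_force"])
k=(p.max(2)<60).astype(np.uint8);k[330:]=0
for c in cv2.findContours(k,cv2.RETR_EXTERNAL,cv2.CHAIN_APPROX_NONE)[0]:
    if cv2.contourArea(c)<500: continue
    b=cv2.boxPoints(cv2.minAreaRect(c));q=np.array([ray(m,u,.027)[:2] for u in b]);print(b.round(0).tolist(),q.mean(0).round(4),q.round(4).tolist())
p,d=get_image("scene");a=np.load("scene8.npz")["p"]
print("unit crop change",np.abs(p[215:250,255:300].astype(int)-a[215:250,255:300]).mean())
E
```

```text
24.7 [0.5641 0.267  0.1322] [ 3.136 -0.004  1.43 ] [-0.59  0.59  0.18  1.65 -0.13  0.91 -0.5 ] [ 0.24 -0.5   0.6 ]
0.06833147905717667 0.0
[[490.0, 302.0], [534.0, 280.0], [551.0, 315.0], [508.0, 337.0]] [0.704  0.1923] [[0.6818, 0.2014], [0.7127, 0.2144], [0.7266, 0.1837], [0.6949, 0.1696]]
[[159.0, 169.0], [192.0, 165.0], [204.0, 266.0], [171.0, 270.0]] [0.4739 0.2946] [[0.4684, 0.3302], [0.4898, 0.3296], [0.4804, 0.2591], [0.4569, 0.2595]]
[[307.0, 264.0], [307.0, 163.0], [329.0, 163.0], [329.0, 264.0]] [0.5658 0.2842] [[0.553, 0.2504], [0.5639, 0.3201], [0.578, 0.3181], [0.5684, 0.2481]]
[[-0.0, 0.0], [302.0, 0.0], [302.0, 25.0], [0.0, 25.0]] [0.4884 0.4173] [[0.4052, 0.4355], [0.5752, 0.4114], [0.5732, 0.3989], [0.4, 0.4235]]
unit crop change 1.5731216931216931
```

The pick lies flat on the mat, the scriber has not moved, the clip is unchanged and the arm is clear, so I'm handing in.

```bash
python3 -c "
from workcell import *
print(finish_job())"
```

```text
the job is handed in; nothing more can be done
None
```

The job is handed in at 24.7 s of the 58 s allowed: the clip is off the axle and lying on the plate, about 35 mm out by tool travel, and the pick is back on the mat; no verdict came back.

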